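Hand back a circuit kit

TASK

Sort a circuit kit that a class has handed in: slide the clear lid of the wooden kit box out along its grooves and lay the lid flat on the bench. Put the battery, the coil and the lamp holder from the box, and the lamp holder that was left out on the bench, each into the stock tray that already holds its own kind, on the tray's floor and the same way up as you found it. Set things down rather than drop them, and do not shift the ammeter.

Things in the scene. Friction and masses are not known exactly. Their poses are not given: they have to be found in the camera images.
- kit_box: wooden box, stands firm, 120 (own x) x 202 (y) x 52.5 mm high. Origin: centre of underside, z up. Floor 5 mm thick; inside and mouth 96 mm wide (x), 190 mm long. The lid lies in grooves in the long sides, on ledges 43 mm above the bench, under lips. The +y end is only 43 mm high: the lid slides out straight towards own +y only.
- lid_grip (a point): centre of black grip bar (50 mm in x, 10 in y, 16 high) on loose clear lid; x across lid, y slide-out way, z up. Plate 108 (x) x 195 (y) x 3 mm, 90 g. Point is 28 mm to +y of plate centre, 8 mm above plate top, which is 46 mm above bench. Play 2 mm each side, 2.5 up. Starts shut (point at box y +31.5 mm) to 12 mm open; free of grooves when point passes box y +227 mm. Flat on bench: point 11 mm high.
- battery_mid (a point): flat 9 V block battery, metal with dark ends and two studs at one end, 26 (own x) x 48 (own y) x 18 mm high, lying flat on the floor of the kit box, one of three things in a row along the box. Point: its centre, 9 mm above its underside; z up.
- coil_mid (a point): coil: copper winding between two square black cheeks 34 x 34 mm; 40 mm long along own x (over the flat cheeks, the faces to grip), 34 mm in y, 34 mm high; standing on the floor of the kit box. Point: its centre, 17 mm above its underside; z up.
- lamp_a_mid (a point): small bulb in a white holder, standing on the floor of the kit box: base block 25 (own x) x 50 (own y) x 16 mm high (grip it across the 25 mm), brass socket and glass bulb up the middle, 14 mm thick, to 35 mm above the underside. Point: centre of the base block, 8 mm above its underside; z up.
- lamp_b_mid (a point): a second lamp holder, same as the other in every way, standing alone on the bench at the robot's right. Point: centre of the base block, 8 mm above its underside; z up.
- tray_batteries: open grey tray, 130 (own x) x 156 (y) x 25 mm high, walls and floor 3 mm; stands firm, does not slide. Origin: centre of underside, z up. Four flat batteries (18 mm high) fill its far half (own x +9 to +60 mm) and do not move; the near half (own x -62 to +8 mm, y -75 to +75 mm) is free.
- tray_coils: open grey tray, 130 (own x) x 156 (y) x 25 mm high, walls and floor 3 mm; stands firm, does not slide. Origin: centre of underside, z up. Three coils (34 mm high) fill its far half (own x +9 to +60 mm) and do not move; the near half (own x -62 to +8 mm, y -75 to +75 mm) is free.
- tray_lamps: open grey tray, 130 (own x) x 156 (y) x 25 mm high, walls and floor 3 mm; stands firm, does not slide. Origin: centre of underside, z up. Four lamp holders (35 mm high) fill its far half (own x +9 to +60 mm) and do not move; the near half (own x -62 to +8 mm, y -75 to +75 mm) is free. Both loose lamp holders go side by side in this free half.
- ammeter: grey moving-coil ammeter with a white dial, loose, 85 (x) x 95 (y) x 85 mm high, on the bench at the robot's left; a bystander, to be left where it is. Origin: centre of the underside.
Mind the look-alikes: they are no part of the job. Leave any pink or turquoise look-alike of the part that bears lid_grip alone.

How it is judged:
By the outcome, as a careful person would: the job done as asked, in the order asked, and still so for the second after the job is handed in, with the robot touching nothing.
It also fails if it takes over 109 s, if anything falls off the work surface, if the arm or the gripper's body presses on something with over 40 N, if the wrist force passes 120 N, or if a joint passes its speed limit or range.

ROBOT

A 7-joint arm with a two-finger parallel gripper is mounted at the origin on the work surface. World frame = base frame: x ahead of the robot, y to its left, z up, the work surface at z = 0. Lengths are in m, angles in degrees, forces in N, time in s.
With the tool pointing down it reaches from about 0.425 to 0.825 m from the base axis. Payload 3.6 kg.
Tool frame: the origin (TCP) lies on the centre line of the jaws, within the pads' length; the fingertips stand 22 mm ahead of it and the grasp point (between the pads) lies 3 mm ahead of it; z points along the fingers, y is the line along which they close (so a half turn about z gives the same grasp; the last joint's range is limited). The gripper opens to 85 mm and grips with 20 to 120 N. Pads are 22 mm wide; open, the fingers measure 114 mm over their backs; the gripper's body (76 mm by 85 mm) begins 54 mm behind the grasp point. The pads swing forward as they close: fully open they stand 13 mm farther back than shut.
Start: joints at [70.56, 35.231, -0.722, 81.555, 0.464, 63.22, -2.315], TCP at [0.2, -0.618, 0.229] pointing down, gripper open.
Joint ranges: [-178.69, 178.69], [-17.37, 117.87], [-77.05, 75.6], [15.02, 138.74], [-78.02, 258.01], [0.78, 113.62], [-162.83, 162.83]. Speed limits (degrees/s): [159.86, 159.86, 180, 180, 180, 180, 180].

INTERFACE

Orientations are given as a 3x3 rotation matrix whose columns are the frame's x, y, z axes.
In Python, from station import bot gives the robot as it stands.
- The arm moves only by the shell command python3 -m creep 'ROWS' [FORCE]. ROWS is JSON, a list of rows, each a list of 5 numbers: the shift along the tool's x, y, z in m, then the turn about the tool's z in rad, then the finger opening in m, from 0 to 0.0854. A call has exactly 5 rows; each row shifts and turns the commanded pose from where the row before left it, along the tool's axes as they then stand; what a row does not reach is not made up. A row lasts 1/8 s, in which the tool goes at most 62.5 mm and 10.7 degrees, less where a joint would pass 70% of its speed; a pose out of reach is approached as far as the arm can. A call with a gripper value outside its range is refused whole. The fingers move at their own pace and stop on an object; FORCE is the grip in N (left out, the last holds). Time passes only in rows, so rows that do not move let the fingers close, or fill a call up. It gives the time, the measured TCP pose, the force, the opening and the grip force at its end, in the units of the state.
- bot.observe(): the state, without advancing time (a new reading comes with each control period).
- bot.capture(name): name is "scene" or "top" or "wrist"; returns a dict with "image" (384x512x3 uint8, blue, green, red), "fx", "fy", "cx", "cy" (pixels), "k1" (the pictures are not rectified: a ray, as slopes to the right and down, at radius r is drawn at 1 + k1 r^2 times it, then the intrinsics apply), "origin" and "rotation" of the camera in the world; the wrist camera has in their place "T_tool_cam" (4x4, takes a point from camera to tool coordinates, whose origin is the TCP and whose axes are the flange's). Camera axes: x right, y down, z forward; pixel columns grow to the right and rows downward; lengths in m; the calibration is good to about 2 mm. A picture is of the moment at which its call begins: read the wrist's pose just before it. There is no depth.
- bot.close_job(): hands the job in; it is judged then, once.
The state is a dict: "time_s": time; "joint_positions": joint angles; "joint_velocities": joint speeds; "tau": joint torques, N m; "position": TCP position; "ee_rot": TCP orientation; "wrist_force": force on the tool from outside, world axes, zero at the start; "ft_torque": the same for the moment, N m; "grip_width": finger opening in m; "grip_force": force on a finger pad.
Only numpy, scipy, OpenCV 4.12 (cv2) and the standard library are available. Lean on these libraries where they do the work, as an engineer would, in place of code of your own. Each camera call takes 0.05 s, during which the arm holds its last target. There are 200 camera calls.

## Working session

There is one attempt and no reset: what is moved stays moved. The work goes in short steps, Python scripts to look and compute and a shell command to move; the robot and the scene stay as the last step left them, time stands still between calls to the robot, and variables do not carry over. Pictures are saved under pics/ and viewed, at most 14 in all, crops included, and the job is handed in when it is done.

```bash
ls; mkdir -p pics; cat > h.py <<'E'
import numpy as np,cv2,json
from station import bot
def cap(n,f):
    s=bot.observe(); c=bot.capture(n); cv2.imwrite('pics/'+f+'.png',c['image'])
    if 'T_tool_cam' in c:
        T=np.array(c['T_tool_cam']);R=np.array(s['ee_rot']);c['rotation']=R@T[:3,:3];c['origin']=np.array(s['position'])+R@T[:3,3]
    k={a:(np.array(c[a]).tolist()) for a in ('fx','fy','cx','cy','k1','origin','rotation')}
    json.dump(k,open('pics/'+f+'.json','w')); return c['image'],k
def load(f): return cv2.imread('pics/'+f+'.png'),json.load(open('pics/'+f+'.json'))
def ray(k,u,v):
    d=np.array([(u-k['cx'])/k['fx'],(v-k['cy'])/k['fy']]);s=d.copy()
    for _ in range(30): s=d/(1+k['k1']*(s@s))
    r=np.array(k['rotation'])@np.array([s[0],s[1],1]); return np.array(k['origin']),r/np.linalg.norm(r)
def plane(k,u,v,z):
    o,r=ray(k,u,v); return o+r*(z-o[2])/r[2]
def tri(a,pa,b,pb):
    o1,r1=ray(a,*pa);o2,r2=ray(b,*pb)
    t=np.linalg.lstsq(np.c_[r1,-r2],o2-o1,rcond=None)[0]
    p,q=o1+t[0]*r1,o2+t[1]*r2; return (p+q)/2,np.linalg.norm(p-q)
def proj(k,P):
    p=np.array(k['rotation']).T@(np.array(P)-np.array(k['origin'])); s=p[:2]/p[2]; s=s*(1+k['k1']*(s@s))
    return np.array([k['cx']+k['fx']*s[0],k['cy']+k['fy']*s[1]])
E
python3 - <<'E'
from h import *
for n in('scene','top','wrist'):
    i,k=cap(n,n+'0'); print(n,np.round(k['origin'],3),np.round(k['rotation'],2).tolist(),k['fx'],k['k1'])
s=bot.observe();print(s)
E
```

```text
pics
scene [ 1.189 -0.046  0.968] [[-0.03, 0.79, -0.61], [1.0, 0.02, -0.02], [-0.0, -0.61, -0.79]] 372.1170191758555 -0.04354242267374919
top [ 0.205 -0.048  1.522] [[0.02, -0.98, 0.18], [-1.0, -0.02, -0.01], [0.01, -0.18, -0.98]] 455.76022864525027 -0.12595513278437898
wrist [ 0.273 -0.595  0.372] [[0.31, -0.91, -0.29], [-0.95, -0.29, -0.09], [-0.0, 0.3, -0.95]] 305.4552892708439 -0.08100638852332671
{'time_s': 0.15, 'joint_positions': array([70.56054682, 35.27693448, -0.72356414, 81.61814224,  0.46425256,
       63.22038933, -2.31351081]), 'joint_velocities': array([-0.06963553, -0.1078394 ,  0.04574557, -0.27160557,  0.01632824,
       -0.07107087, -0.01329625]), 'tau': array([ 1.31247922e-03, -4.69662845e+01,  2.59984173e-01, -1.71250337e+01,
        1.00898836e-02,  7.09662127e-03,  1.16794442e-05]), 'position': array([ 0.19985207, -0.61790661,  0.22831166]), 'ee_rot': array([[ 9.51451370e-01,  3.07798490e-01, -6.16885810e-04],
       [ 3.07799108e-01, -9.51449540e-01,  1.86598551e-03],
       [-1.25881983e-05, -1.96527137e-03, -9.99998069e-01]]), 'wrist_force': array([-0.72036048, -0.08651625,  0.51294266]), 'ft_torque': array([0.00546854, 0.03567596, 0.04899101]), 'grip_force': 0.0, 'grip_width': 0.08522839811719164}
```

View pics/top0.png

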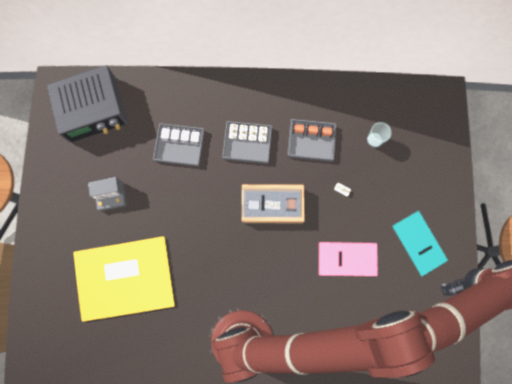

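View pics/scene0.png

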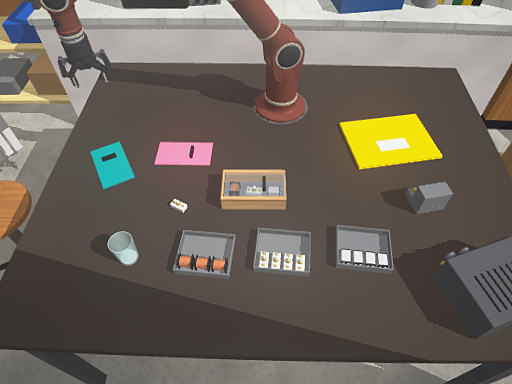

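The top view shows the boxed lid bar at (263,203), the pink look-alike bar at (340,258) and the turquoise look-alike bar at (425,250). I choose the one on the box at (263,203), and will check it in a close crop. The trays are: batteries (180,145), lamps (248,142), coils (312,140). Lamp B is at (343,190) and the ammeter at (107,194).

```bash
python3 - <<'E'
from h import *
t,kt=load('top0');s,ks=load('scene0')
a=cv2.resize(t[175:235,230:360],None,fx=5,fy=5,interpolation=cv2.INTER_CUBIC)
b=cv2.resize(s[160:220,165:295],None,fx=5,fy=5,interpolation=cv2.INTER_CUBIC)
cv2.imwrite('pics/crop1.png',np.vstack([a,b]))
for n,p in dict(box=(273,204),bar=(263,203),lampb=(343,190),tb=(180,145),tl=(248,142),tc=(312,140),amm=(107,194)).items(): print(n,plane(kt,*p,0.04).round(3))
E
```

```text
box [ 0.447 -0.092  0.04 ]
bar [ 0.45  -0.059  0.04 ]
lampb [ 0.5   -0.325  0.04 ]
tb [0.642 0.226 0.04 ]
tl [ 0.658 -0.004  0.04 ]
tc [ 0.671 -0.221  0.04 ]
amm [0.467 0.463 0.04 ]
```

View pics/crop1.png

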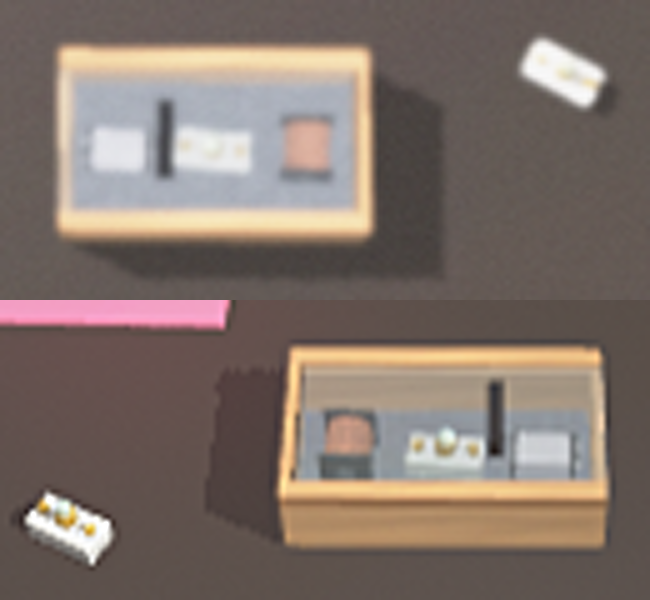

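The close crop shows the dark grip bar at crop (165,138), i.e. top pixel (263,203), on a clear plate in the wooden box. From left to right inside the box are battery, lamp and coil. Choice confirmed, so I'm moving the wrist camera over for two views.

```bash

python3 -m creep '[[0.0367,-0.0321,-0.0052,0,0.085],[0.0367,-0.0321,-0.0052,0,0.085],[0.0367,-0.0321,-0.0052,0,0.085],[0.0367,-0.0321,-0.0052,0,0.085],[0.0367,-0.0321,-0.0052,0,0.085]]'
python3 -m creep '[[0.0367,-0.0321,-0.0052,0,0.085],[0.0367,-0.0321,-0.0052,0,0.085],[0.0367,-0.0321,-0.0052,0,0.085],[0.0367,-0.0321,-0.0052,0,0.085],[0.0367,-0.0321,-0.0052,0,0.085]]'
python3 -m creep '[[0,0,0,0.104,0.085],[0,0,0,0.104,0.085],[0,0,0,0.104,0.085],[0,0,0,0,0.085],[0,0,0,0,0.085]]'
python3 -c "
from h import *
cap('wrist','w1')"
python3 -m creep '[[0.02,-0.05,0,0,0.085],[0.02,-0.05,0,0,0.085],[0.02,-0.05,0,0,0.085],[0.02,-0.05,0,0,0.085],[0.02,-0.05,0,0,0.085]]'
python3 -m creep '[[0,0,0,0,0.085],[0,0,0,0,0.085],[0,0,0,0,0.085],[0,0,0,0,0.085],[0,0,0,0,0.085]]'
python3 -c "
from h import *
cap('wrist','w2')
a=load('w1')[0];b=load('w2')[0]
cv2.imwrite('pics/w12.png',cv2.resize(np.vstack([a[:, :],b]),None,fx=.78,fy=.78))"
```

```text
time_s: 0.78
position: [0.3258, -0.4076, 0.2552]
ee_rot: [[0.951, 0.308, -0.0], [0.308, -0.951, 0.0], [0.0, -0.0, -1.0]]
wrist_force: [0.8, -0.4, 0.2]
grip_width: 0.0852
grip_force: 0.0
time_s: 1.4
position: [0.4509, -0.1986, 0.2813]
ee_rot: [[0.952, 0.308, -0.0], [0.308, -0.952, -0.0], [-0.0, -0.0, -1.0]]
wrist_force: [0.6, -0.9, -0.6]
grip_width: 0.0848
grip_force: 0.0
time_s: 2.02
position: [0.4503, -0.2, 0.2811]
ee_rot: [[1.0, 0.002, -0.0], [0.002, -1.0, 0.0], [-0.0, -0.0, -1.0]]
wrist_force: [0.1, 0.4, -0.5]
grip_width: 0.0848
grip_force: 0.0
time_s: 2.7
position: [0.5508, 0.0514, 0.2813]
ee_rot: [[1.0, 0.001, 0.0], [0.001, -1.0, -0.0], [0.0, 0.0, -1.0]]
wrist_force: [0.2, -0.4, 0.9]
grip_width: 0.0851
grip_force: 0.0
time_s: 3.32
position: [0.5501, 0.0492, 0.2814]
ee_rot: [[1.0, -0.0, 0.0], [-0.0, -1.0, -0.0], [0.0, 0.0, -1.0]]
wrist_force: [0.8, -0.5, -0.1]
grip_width: 0.085
grip_force: 0.0
```

View pics/w1.png

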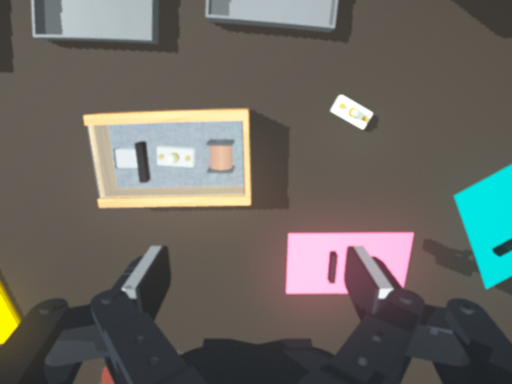

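View pics/w2.png

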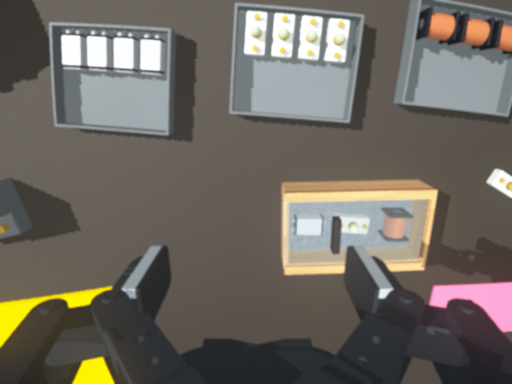

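w1 shows the box with the bar at (142,161), lamp A at (176,156), the coil at (221,155), lamp B at (352,112), and the pink look-alike at (348,262). w2 shows all three trays (110,78), (297,63), (462,57) and the bar at (336,235). Now I'll measure these with masks.

```bash
cat > m.py <<'E'
from h import *
def blobs(img,mask,amin=40):
    n,l,s,c=cv2.connectedComponentsWithStats(mask.astype(np.uint8))
    return [(c[i],s[i],l==i) for i in range(1,n) if s[i,4]>=amin]
def rect(m):
    c=max(cv2.findContours(m.astype(np.uint8),cv2.RETR_EXTERNAL,cv2.CHAIN_APPROX_NONE)[0],key=cv2.contourArea)
    return cv2.minAreaRect(c),cv2.approxPolyDP(cv2.convexHull(c),6,True)[:,0].tolist()
E
python3 - <<'E'
from m import *
w1,k1=load('w1');w2,k2=load('w2')
for n,w in(('w1',w1),('w2',w2)):
    h=cv2.cvtColor(w,cv2.COLOR_BGR2HSV)
    o=(h[...,0]>8)&(h[...,0]<25)&(h[...,1]>90)&(h[...,2]>130)
    for c,s,m in blobs(w,o,300): print(n,'wood',s[:4],c.round(1),rect(m)[1])
    cop=(h[...,0]<15)&(h[...,1]>80)&(h[...,2]>90)&(h[...,2]<240)
    for c,s,m in blobs(w,cop,150): print(n,'copper',s,c.round(1))
    g=w.max(2)
    x0,y0,x1,y1=(100,125,240,195) if n=='w1' else (290,200,425,262)
    d=np.zeros(g.shape,bool);d[y0:y1,x0:x1]=g[y0:y1,x0:x1]<62
    for c,s,m in blobs(w,d,15): print(n,'dark',s,c.round(1),np.round(rect(m)[0],1).tolist() if 0 else cv2.boxPoints(rect(m)[0]).round(1).tolist())
    wh=(w.min(2)>185)
    for c,s,m in blobs(w,wh,60): print(n,'white',s,c.round(1),rect(m)[0])
    gr=(h[...,1]<60)&(h[...,2]>85)&(h[...,2]<190)
    for c,s,m in blobs(w,gr,1500): print(n,'grey',s,rect(m)[1])
E
```

```text
w1 wood [ 83 108 169 100] [177.8 157.7] [[248, 109], [250, 205], [98, 206], [83, 115]]
w1 copper [101 366  14  18 169] [106.1 376.3]
w1 dark [141 143   6  20  53] [143.5 151. ] [[140.89999389648438, 143.0], [144.0, 142.6999969482422], [146.10000610351562, 162.0], [143.0, 162.3000030517578]]
w1 white [ 62   0  28  36 743] [73.2 18.1] ((75.5, 17.5), (35.0, 27.0), 90.0)
w1 white [330  95  43  34 722] [350.8 111.2] ((351.2307434082031, 111.34616088867188), (38.946903228759766, 20.71379852294922), 29.74488067626953)
w1 white [158 113  32   5  78] [172.3 114.9] ((173.55691528320312, 115.02460479736328), (3.439141273498535, 31.06321144104004), 86.8201675415039)
w1 white [108 119 133  10 279] [179.8 122. ] ((173.94309997558594, 122.42726135253906), (4.145689964294434, 132.29139709472656), 86.96443176269531)
w1 white [ 89 125   9  38 138] [ 92.9 143.1] ((92.9624252319336, 143.5057830810547), (37.78621292114258, 3.7254014015197754), 81.25383758544922)
w1 white [156 144  40  24 806] [175.4 156.1] ((175.4207000732422, 156.1497039794922), (40.146018981933594, 22.119871139526367), 3.94518637657165
[... 2044 characters left out ...]
32031, 181.7274169921875), (29.381162643432617, 18.145421981811523), 32.7352294921875)
w2 white [284 202   3  34  70] [284.9 218. ] ((285.0, 218.5), (2.0, 33.0), 0.0)
w2 white [335 213  35  21 469] [354.3 223.2] ((351.6117858886719, 223.54702758789062), (34.74351501464844, 18.7906436920166), 4.39870548248291)
w2 white [297 217  25  19 438] [308.8 226.1] ((309.0, 226.0), (18.0, 24.0), 90.0)
w2 white [379 289  12   9  75] [383.6 292.5] ((384.5, 293.0), (8.0, 11.0), 90.0)
w2 grey [     0      0    512    353 112708] [[511, 57], [511, 248], [334, 352], [179, 351], [0, 292], [0, 92], [32, 0], [423, 0]]
w2 grey [ 289  200  138  100 5914] [[426, 200], [418, 255], [383, 299], [289, 259], [291, 203]]
```

```bash
python3 - <<'E'
from m import *
w1,k1=load('w1');w2,k2=load('w2');t,kt=load('top0')
B={}
for n,w,(x0,y0,x1,y1) in(('w1',w1,(132,136,153,188)),('w2',w2,(327,210,345,260))):
    g=w.max(2); d=np.zeros(g.shape,bool);d[y0:y1,x0:x1]=g[y0:y1,x0:x1]<95
    for c,s,m in blobs(w,d,40):
        print(n,s,c.round(1),cv2.boxPoints(rect(m)[0]).round(1).tolist()); B[n]=c
print('bar',tri(k1,B['w1'],k2,B['w2']))
print('lampb',tri(k1,(351.2,111.3),k2,(500.1+2,181)), plane(k1,351.2,111.3,.016))
print('lampA',tri(k1,(175.4,156.1),k2,(351.6,223.5)))
c=lambda k,ps,z:np.array([plane(k,*p,z)[:2] for p in ps])
def show(n,q):
    d=np.roll(q,-1,0)-q; print(n,'ctr',q.mean(0).round(4),'len',np.linalg.norm(d,axis=1).round(4),'ang',np.degrees(np.arctan2(d[:,1],d[:,0])).round(1))
q1=[(83.5,115),(248.5,108.5)];q2=[(282.5,182.5),(435.5,181)]
print('box far corners tri',[tri(k1,a,k2,b) for a,b in zip(q1,q2)])
show('boxw1',c(k1,[(83.5,115),(248.5,108.5),(251,205.5),(99,207.5)],.0525))
show('trB',c(k2,[(50,24),(175,29.5),(173,135),(54,127)],.025))
show('trL',c(k2,[(235,3),(365,12.5),(354,124),(230,115)],.025))
lb=cv2.boxPoints(((351.23,111.35),(38.95,20.71),29.74)); show('lampb',c(k1,lb,.016))
la=cv2.boxPoints(((175.4,156.1),(40.1,22.1),3.9)); show('lampa',c(k1,la,.021))
# near rim corners seen in w1: trB/L near edge
print('L near-left tri',tri(k1,(32,37),k2,(230,115)),'L near right',tri(k1,(156,41),k2,(354,124)))
print('C near-left',tri(k1,(206,17),k2,(395,104)))
# trays in top
h=cv2.cvtColor(t,cv2.COLOR_BGR2HSV)
for n,(x0,y0,x1,y1) in dict(B=(150,118,210,172),L=(218,116,276,168),C=(284,114,342,166)).items():
    m=np.zeros(t.shape[:2],bool); m[y0:y1,x0:x1]=(t[y0:y1,x0:x1].max(2)>75)&(h[y0:y1,x0:x1,1]<70)
    bs=max(blobs(t,m,100),key=lambda b:b[1][4]); r=rect(bs[2]); show('top'+n,c(kt,cv2.boxPoints(r[0]),.025)); 
    show(' approx',c(kt,r[1],.025))
E
```

```text
w1 [136 142  13  40 364] [142.3 161.2] [[135.39999389648438, 142.5], [144.8000030517578, 141.5], [149.10000610351562, 180.3000030517578], [139.6999969482422, 181.39999389648438]]
w2 [331 217   9  36 267] [335.3 234.6] [[330.5, 251.89999389648438], [332.5, 216.6999969482422], [340.29998779296875, 217.10000610351562], [338.20001220703125, 252.3000030517578]]
bar (array([ 0.44995541, -0.05651719,  0.05311513]), np.float64(0.0004680140864663434))
lampb (array([ 0.50918085, -0.32991093, -0.00364549]), np.float64(0.0007872221392531849)) [ 0.50965305 -0.32381743  0.016     ]
lampA (array([ 0.449751  , -0.0893284 ,  0.01672024]), np.float64(0.0005310765421656558))
box far corners tri [(array([0.51274483, 0.01714947, 0.0389343 ]), np.float64(0.01161207221323907)), (array([ 0.51679935, -0.19109535,  0.03864315]), np.float64(0.008211655019707973))]
boxw1 ctr [ 0.4502 -0.0902] len [0.2022 0.1221 0.2025 0.1204] ang [ -88.5 -178.8   91.1    1.1]
trB ctr [0.65   0.2338] len [0.1598 0.1282 0.163  0.1291] ang [-95.  175.1  85.3  -6.3]
trL ctr [ 0.6652 -0.    ] len [0.1561 0.1337 0.161  0.1315] ang [-
[... 364 characters left out ...]
693]), np.float64(0.00032593876739063304))
C near-left (array([ 0.62144088, -0.13610446,  0.01126544]), np.float64(0.004164049146657613))
topB ctr [0.6493 0.2313] len [0.206  0.1886 0.2008 0.1897] ang [ -88.9 -177.3   91.3    4.3]
 approx ctr [0.6493 0.2305] len [0.1886 0.2008 0.1895 0.2025] ang [-177.3   91.3    3.2  -88.9]
topL ctr [0.6651 0.0018] len [0.1975 0.1821 0.1926 0.182 ] ang [ -88.6 -179.    91.4    2.5]
 approx ctr [0.6651 0.0018] len [0.1821 0.1926 0.182  0.1975] ang [-179.    91.4    2.5  -88.6]
topC ctr [ 0.6784 -0.2248] len [0.1993 0.1837 0.1944 0.1825] ang [-88.2 179.2  91.5   0.7]
 approx ctr [ 0.6784 -0.2248] len [0.1837 0.1944 0.1825 0.1993] ang [179.2  91.5   0.7 -88.2]
```

Box centre is (0.450,−0.090) with sides of 202×121 mm, which matches the description. The bar triangulates to (0.450,−0.0565,0.053), in the lid's range at about 2 mm open. Going to the bar.

```bash

python3 -m creep '[[-0.02,0.0211,0.022,-0.023,0.03],[-0.02,0.0211,0.022,0,0.03],[-0.02,0.0211,0.022,0,0.03],[-0.02,0.0211,0.022,0,0.03],[-0.02,0.0211,0.022,0,0.03]]' | head -3
python3 -m creep '[[0,0,0.025,0,0.03],[0,0,0.025,0,0.03],[0,0,0.02,0,0.03],[0,0,0,0,0.03],[0,0,0,0,0.03]]'
python3 -c "
from h import *
i,k=cap('wrist','w3'); print(proj(k,(.45,-.0565,.062)))
cv2.imwrite('pics/w3c.png',i)"
```

```text
time_s: 4.0
position: [0.4518, -0.0582, 0.1709]
ee_rot: [[1.0, 0.024, 0.001], [0.024, -1.0, -0.0], [0.001, 0.0, -1.0]]
time_s: 4.62
position: [0.4529, -0.0575, 0.1019]
ee_rot: [[1.0, 0.024, 0.001], [0.024, -1.0, -0.0], [0.001, 0.0, -1.0]]
wrist_force: [0.6, -0.6, 0.1]
grip_width: 0.0302
grip_force: 0.0
[254.97794899 223.92105326]
```

View pics/w3c.png

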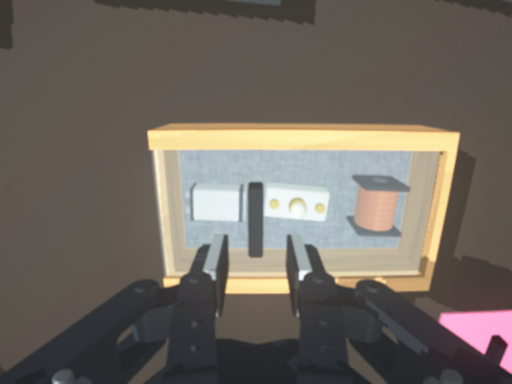

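Picture w3 shows the bar at (256,220), where predicted, between the fingers, with the low +y end on the left. I'll descend, grip, and pull.

```bash

python3 -m creep '[[0,0,0.0155,0,0.03],[0,0,0.0155,0,0.03],[0,0,0,0,0.03],[0,0,0,0,0.0],[0,0,0,0,0.0]]' 40 
python3 -m creep '[[0,0,0,0,0],[0,0,0,0,0],[0,-0.006,0,0,0],[0,-0.01,0,0,0],[0,-0.015,0,0,0]]' 40
```

```text
time_s: 5.3
position: [0.4529, -0.0574, 0.071]
ee_rot: [[1.0, 0.024, 0.002], [0.024, -1.0, -0.0], [0.002, 0.0, -1.0]]
wrist_force: [0.8, -0.5, 0.0]
grip_width: 0.0004
grip_force: 0.0
time_s: 5.92
position: [0.4515, -0.0255, 0.0702]
ee_rot: [[1.0, 0.024, -0.0], [0.024, -1.0, 0.0], [-0.0, -0.0, -1.0]]
wrist_force: [-0.4, 0.0, 0.1]
grip_width: -0.0003
grip_force: 0.0
```

```bash
python3 -c "
from h import *
i,k=cap('wrist','w4'); print(proj(k,(.45,-.0565,.062)),proj(k,(.4515,-.0255,.048)))
j,_=cap('scene','s4')
cv2.imwrite('pics/w4c.png',np.hstack([cv2.resize(i[100:384,100:400],(400,379)),cv2.resize(j[130:225,200:300],(400,379),interpolation=2)]))"
```

```text
[312.30261031 245.34857558] [256.60467004 231.17681431]
```

View pics/w4c.png

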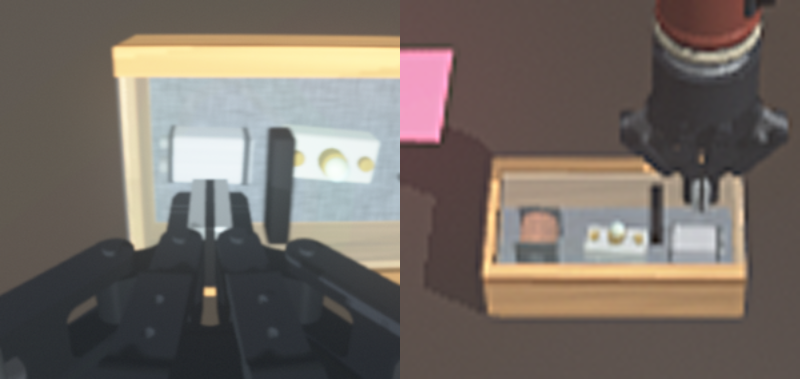

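```bash
python3 - <<'E'
from h import *
w3,k3=load('w3');w4,k4=load('w4')
P=np.array([.4515,-.0255,.0702])
for x in(-.011,0,.011): print(x,[(z,proj(k4,P+[x,0,-z]).round(0).tolist()) for z in (0,.01,.016,.022,.03)])
# bar top far/near ends: w3 , w4
for x in(.425,.475): print([proj(k,(x,-.0565,z)).round(1).tolist() for k in(k3,k4) for z in (.046,.062)])
g=w4[:,:,2]; print(w4[225:262:2,245:270:3].max(2))
E
```

```text
-0.011 [(0, [256.0, 267.0]), (0.01, [256.0, 258.0]), (0.016, [256.0, 253.0]), (0.022, [256.0, 248.0]), (0.03, [256.0, 242.0])]
0 [(0, [257.0, 249.0]), (0.01, [257.0, 240.0]), (0.016, [257.0, 236.0]), (0.022, [257.0, 231.0]), (0.03, [257.0, 226.0])]
0.011 [(0, [257.0, 230.0]), (0.01, [257.0, 222.0]), (0.016, [257.0, 218.0]), (0.022, [257.0, 214.0]), (0.03, [257.0, 209.0])]
[[254.4, 246.8], [254.2, 257.8], [304.7, 269.1], [308.7, 283.8]]
[[255.9, 180.5], [255.8, 187.2], [311.0, 193.7], [316.1, 202.9]]
[[247 247 247 247 247 247 247 247 248]
 [246 247 246 247 247 247 247 247 247]
 [247 247 247 247 247 247 247 247 247]
 [246 246 247 247 247 247 247 247 247]
 [239 239 239 238 237 239 239 240 240]
 [193 183 184 140 104 140 184 185 194]
 [184 183 183 132  85 133 184 183 187]
 [183 183 182 132  85 133 183 184 184]
 [182 182 182 124  85 125 182 182 182]
 [182 182 182 119  84 122 182 182 182]
 [181 182 182 120  83 118 181 182 181]
 [181 181 182 119  81 120 181 181 181]
 [180 181 182 118  80 120 181 181 181]
 [181 181 181 111  80 116 181 181 180]
 [180 179 180 108  77 110 181 179 180]
 [180 180 180 108  76 109 179 180 179]
 [180 180 179 107  76 107 180 179 178]
 [179 178 179 105  74 106 179 179 179]
 [179 178 180 104  75 105 179 179 179]]
```

```bash
python3 - <<'E'
from h import *
def run(f,P,w,rowobs):
    i,k=load(f)
    for z in (-.02,-.01,0,.01,.02):
        # find x giving rowobs
        xs=np.linspace(-.06,.06,1201); r=[proj(k,np.array(P)+[x,0,-z])[1] for x in xs]
        x=xs[np.argmin(abs(np.array(r)-rowobs))]
        a=proj(k,np.array(P)+[x,w/2,-z]);b=proj(k,np.array(P)+[x,-w/2,-z]); print(f,z,'x',round(x,4),a.round(1),b.round(1),round(b[0]-a[0],1))
run('w2',(.5501,.0492,.2814),.085,247)
run('w3',(.4529,-.0575,.1019),.0302,235)
w2=load('w2')[0];w3=load('w3')[0]
for r in (249,253): print('w2',r,w2[r,140:180:2].max(1),w2[r,335:375:2].max(1))
for r in (238,245): print('w3',r,w3[r,205:240:2].max(1),w3[r,275:310:2].max(1))
E
```

```text
w2 -0.02 x 0.0117 [163.1 246.6] [349.7 246.5] 186.6
w2 -0.01 x 0.0065 [170.  246.6] [342.9 246.5] 172.8
w2 0 x 0.0012 [176.  246.8] [337.  246.7] 161.0
w2 0.01 x -0.004 [181.2 246.7] [331.9 246.6] 150.6
w2 0.02 x -0.0093 [185.8 246.8] [327.3 246.7] 141.5
w3 -0.02 x 0.0176 [223.5 234.3] [291.2 235.7] 67.7
w3 -0.01 x 0.0129 [225.8 234.2] [288.4 235.6] 62.6
w3 0 x 0.0081 [227.7 234.4] [286.  235.6] 58.3
w3 0.01 x 0.0034 [229.4 234.3] [283.9 235.5] 54.5
w3 0.02 x -0.0014 [230.9 234.5] [282.1 235.6] 51.2
w2 249 [100 100 100 100 125 158 162 162 162 149  94  49  45  44  79  99  98  97
  98  97] [ 83  81 119 181 187 176 107  73  71  77 130 165 166 167 166 169 185 188
 186 186]
w2 253 [ 99 100 105 141 162 162 162 161 139  72  46  44  44  42  65  96  98  98
  98  97] [108 111 149 186 187 161  86  74  75  71  70 114 161 165 167 166 164 174
 185 184]
w3 238 [196 195 197 199 183 178 178 179 174 125  76 111 192 200 199 197 196 194] [200 199 201 201 203 192 115  81 125 175 179 179 179 185 197 200 201 203]
w3 245 [ 88  88 102 163 178 178 178 175 134  76  71  98 188 203 201 197 200 201] [202 204 201 203 204 194 108  81  79 140 177 179 178 178 165 101  88  87]
```

The tips show up in the images at about TCP level when nearly shut, not 22 mm ahead, and the fingers closed above the bar without touching it. I'll regrasp lower, watching the force.

```bash

python3 -m creep '[[0,0,-0.02,0,0.03],[-0.001,0.0155,0,0,0.03],[-0.001,0.0155,0,0,0.03],[0,0,0.015,0,0.03],[0,0,0.012,0,0.03]]' | sed -n 2,4p
python3 -m creep '[[0,0,0.003,0,0.03],[0,0,0.003,0,0.03],[0,0,0,0,0.03],[0,0,0,0,0.03],[0,0,0,0,0.03]]' | sed -n 2,4p
python3 -m creep '[[0,0,0,0,0],[0,0,0,0,0],[0,0,0,0,0],[0,0,0,0,0],[0,0,0,0,0]]' 40
```

```text
position: [0.4496, -0.059, 0.0622]
ee_rot: [[1.0, 0.021, -0.001], [0.021, -1.0, -0.0], [-0.001, 0.0, -1.0]]
wrist_force: [0.0, -0.2, -0.3]
position: [0.4504, -0.0574, 0.0575]
ee_rot: [[1.0, 0.024, 0.001], [0.024, -1.0, -0.0], [0.001, 0.0, -1.0]]
wrist_force: [-0.9, -0.2, -0.3]
time_s: 7.9
position: [0.4504, -0.0574, 0.0575]
ee_rot: [[1.0, 0.024, 0.0], [0.024, -1.0, 0.0], [0.0, -0.0, -1.0]]
wrist_force: [-1.4, 0.2, 5.4]
grip_width: 0.0077
grip_force: 39.5
```

```bash

python3 -m creep '[[0,0,0,0,0.03],[0,0,0,0,0.03],[0,0,0,0,0.03],[0,0,0.003,0,0.03],[0,0,0.002,0,0.03]]' | sed -n 2,4p
python3 -m creep '[[0,0,0.002,0,0.03],[0,0,0,0,0.03],[0,0,0,0,0],[0,0,0,0,0],[0,0,0,0,0]]' 40
```

```text
position: [0.4502, -0.0574, 0.052]
ee_rot: [[1.0, 0.024, -0.0], [0.024, -1.0, 0.0], [-0.0, -0.0, -1.0]]
wrist_force: [-0.5, 0.7, 0.2]
time_s: 9.15
position: [0.4504, -0.0574, 0.0504]
ee_rot: [[1.0, 0.024, 0.0], [0.024, -1.0, 0.0], [0.0, -0.0, -1.0]]
wrist_force: [-0.2, 0.5, 1.9]
grip_width: 0.0085
grip_force: 41.3
```

```bash

python3 -m creep '[[0,-0.005,0,0,0],[0,-0.01,0,0,0],[0,-0.015,0,0,0],[0,-0.015,0,0,0],[0,-0.015,0,0,0]]' 60
python3 -m creep '[[0,-0.015,0,0,0],[0,-0.015,0,0,0],[0,-0.015,0,0,0],[0,-0.015,0,0,0],[0,-0.015,0,0,0]]' 60
```

```text
time_s: 9.78
position: [0.4489, 0.0037, 0.0505]
ee_rot: [[1.0, 0.025, 0.0], [0.025, -1.0, -0.0], [0.0, 0.0, -1.0]]
wrist_force: [-0.1, -4.3, 5.0]
grip_width: 0.008
grip_force: 61.4
time_s: 10.4
position: [0.4466, 0.0791, 0.0499]
ee_rot: [[1.0, 0.025, -0.001], [0.025, -1.0, 0.001], [-0.001, -0.001, -1.0]]
wrist_force: [0.0, -0.9, 1.1]
grip_width: 0.0078
grip_force: 60.8
```

```bash

python3 -m creep '[[0,-0.016,0,0,0],[0,-0.016,0,0,0],[0,-0.016,0,0,0],[0,-0.016,0,0,0],[0,-0.016,0,0,0]]' 60
python3 -m creep '[[0,-0.012,0,0,0],[0,-0.005,0,0,0],[0,0,0,0,0],[0,0,0,0,0],[0,0,0,0,0]]' 60
python3 -c "
from h import *
i,k=cap('wrist','w5')
j,_=cap('scene','s5')
cv2.imwrite('pics/w5c.png',np.hstack([cv2.resize(i,(400,300)),cv2.resize(j[130:225,200:327],(400,300),interpolation=2)]))"
```

```text
time_s: 11.02
position: [0.445, 0.1588, 0.0502]
ee_rot: [[1.0, 0.024, -0.0], [0.024, -1.0, 0.0], [-0.0, -0.0, -1.0]]
wrist_force: [-0.7, -0.5, -0.5]
grip_width: 0.0082
grip_force: 60.6
time_s: 11.65
position: [0.4448, 0.1738, 0.0502]
ee_rot: [[1.0, 0.023, -0.0], [0.023, -1.0, -0.0], [-0.0, 0.0, -1.0]]
wrist_force: [0.1, -0.2, -0.6]
grip_width: 0.0078
grip_force: 60.6
```

View pics/w5c.png

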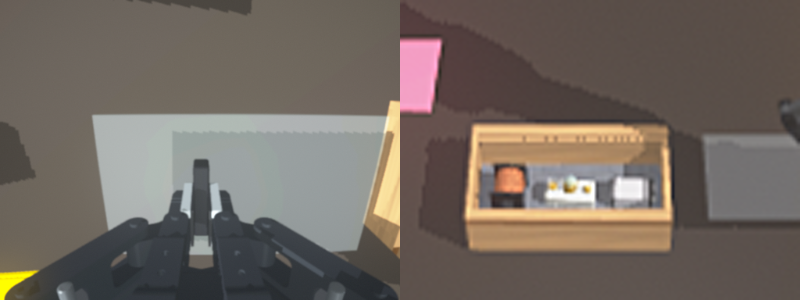

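Picture w5 shows the lid free of the box, held level. The left pane has the lid at (95–390,115–250), and there is a gap to the box in the right pane. Lowering it.

```bash

python3 -m creep '[[0,-0.005,0.01,0,0],[0,0,0.01,0,0],[0,0,0.01,0,0],[0,0,0.008,0,0],[0,0,0.002,0,0]]' 
python3 -m creep '[[0,0,0.001,0,0],[0,0,0.001,0,0],[0,0,0.001,0,0],[0,0,0,0,0],[0,0,0,0,0]]'
```

```text
time_s: 12.38
position: [0.4442, 0.1793, 0.0095]
ee_rot: [[1.0, 0.024, -0.001], [0.024, -1.0, -0.001], [-0.001, 0.001, -1.0]]
wrist_force: [0.0, 0.4, -0.8]
grip_width: 0.008
grip_force: 60.6
time_s: 13.0
position: [0.4448, 0.1796, 0.0075]
ee_rot: [[1.0, 0.024, 0.001], [0.024, -1.0, 0.0], [0.001, -0.0, -1.0]]
wrist_force: [-0.9, -0.7, 1.6]
grip_width: 0.0077
grip_force: 60.9
```

```bash

python3 -m creep '[[0,0,0.0005,0,0.01],[0,0,0,0,0.03],[0,0,0,0,0.03],[0,0,0,0,0.03],[0,0,-0.01,0,0.03]]' | sed -n 2,6p
python3 -m creep '[[0,0,-0.03,0,0.05],[0,0,-0.04,0,0.05],[0,0.05,-0.04,0,0.05],[0,0.05,-0.04,0,0.05],[0.01,0.05,-0.04,0,0.05]]' | sed -n 2p
python3 -m creep '[[0,0.05,0,0,0.05],[0,0.05,0,0,0.05],[0,0.02,0,0,0.05],[0,0,0,0,0.05],[0,0,0,0,0.05]]' | sed -n 2p
python3 - <<'E'
from h import *
print(bot.observe()['joint_positions'].round(0))
i,k=cap('wrist','w6')
E
```

```text
position: [0.4441, 0.1793, 0.0166]
ee_rot: [[1.0, 0.024, -0.002], [0.024, -1.0, -0.001], [-0.002, 0.001, -1.0]]
wrist_force: [0.7, 0.3, -0.7]
grip_width: 0.03
grip_force: 0.0
position: [0.4569, 0.0325, 0.2054]
position: [0.4605, -0.0845, 0.2036]
[  8.  21.   0. 113.  -0.  46. -81.]
```

View pics/w6.png

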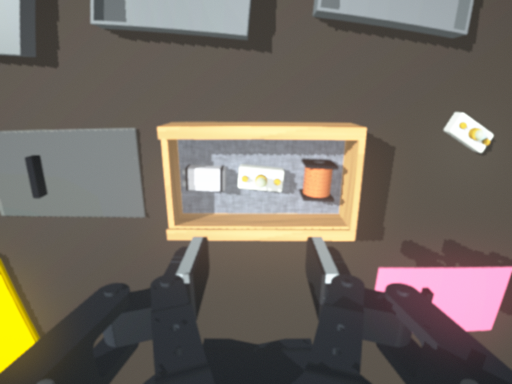

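w6 shows the lid lying flat at (70,172) and the open box. Inside are the battery at (207,179), lamp A at (261,180) and the coil at (318,180). Lamp B is at (469,132). I'm turning the gripper by 90° and taking a second view.

```bash

python3 -m creep '[[0,0,0,-0.18,0.05],[0,0,0,-0.18,0.05],[0,0,0,-0.18,0.05],[0,0,0,-0.18,0.05],[0,0,0,-0.18,0.05]]' | sed -n 2p
python3 -m creep '[[0,0,0,-0.18,0.05],[0,0,0,-0.18,0.05],[0,0,0,-0.18,0.05],[0,0,0,-0.106,0.05],[0,0,0,0,0.05]]' | sed -n 2,3p
cat >> m.py <<'E'
def objs(f):
    w,k=load(f);h=cv2.cvtColor(w,cv2.COLOR_BGR2HSV)
    for n,m in (('white',w.min(2)>170),('copper',(h[...,0]<14)&(h[...,1]>110)&(h[...,2]>120))):
        for c,s,b in blobs(w,m,200):
            if s[4]<3000: r=rect(b)[0]; print(f,n,s[4],c.round(1),'rect',np.round(r[0],1),np.round(r[1],1),round(r[2],1),'z.022',plane(k,*r[0],.022).round(4)[:2])
E
python3 - <<'E'
from m import *
i,k=cap('wrist','w7'); objs('w6'); objs('w7')
E
```

```text
position: [0.4606, -0.0842, 0.2035]
position: [0.4606, -0.0846, 0.2034]
ee_rot: [[-0.0, 1.0, -0.0], [1.0, 0.0, 0.001], [0.001, -0.0, -1.0]]
w6 white 1015 [ 9.  26.2] rect [ 9.  26.5] [53. 18.] 90.0 z.022 [0.6085 0.1771]
w6 white 960 [467.7 130.9] rect [468.9 131.1] [45.9 25.7] 32.7 z.022 [ 0.5111 -0.3161]
w6 white 1301 [290.9 132.4] rect [280.4 130.4] [167.5  22.4] 7.4 z.022 [ 0.5037 -0.1081]
w6 white 775 [284.  234.3] rect [281.  235.9] [142.1  10.6] 1.2 z.022 [ 0.3817 -0.1147]
w6 copper 392 [320.  182.5] rect [316.4 182.5] [27.3 30.3] 5.2 z.022 [ 0.4476 -0.1508]
w7 white 888 [485.3  44.1] rect [486.2  44.3] [44.1 26.2] 10.0 z.022 [0.6988 0.05  ]
w7 white 915 [478.2  76.7] rect [478.6  76.7] [47.2 25.6] 8.1 z.022 [0.6951 0.0169]
w7 white 246 [267.8  77.2] rect [267.5  77.2] [ 4.9 53.1] 88.2 z.022 [0.4715 0.0108]
w7 white 931 [470.4 108.4] rect [471.  108.7] [48.4 24.7] 7.1 z.022 [ 0.692  -0.0165]
w7 white 1274 [192. 207.] rect [193.9 197.5] [ 22.3 170. ] 4.4 z.022 [ 0.3898 -0.1173]
w7 white 863 [300.6 191.3] rect [300.9 191.4] [ 18.7 152.2] 8.1 z.022 [ 0.5101 -0.1101]
w7 white 902 [463.3 138.8] rect [464.  139.2] [47.4 24. ] 5.7 z.022 [ 0.6896 -0.0497]
w7 white 461 [325.1 257.9] rect [325.4 257.3] [46.5 12.4] 71.1 z.022 [ 0.5436 -0.1933]
w7 white 393 [295.4 329.1] rect [295.6 331.2] [21.2 26.4] 30.1 z.022 [ 0.5124 -0.305 ]
w7 white 1027 [137.2 366.2] rect [139.1 368.4] [27.7 57. ] 36.6 z.022 [ 0.2915 -0.3766]
w7 copper 322 [248.4 227.9] rect [248. 225.] [24. 30.] 90.0 z.022 [ 0.4505 -0.1508]
w7 copper 671 [463.5 244.6] rect [463.1 244.3] [27.5 27.5] 16.4 z.022 [ 0.7157 -0.1784]
w7 copper 587 [452.6 279. ] rect [452.2 278.8] [26.5 25.2] 16.4 z.022 [ 0.7121 -0.2278]
w7 copper 260 [445.4 306.7] rect [443.  307.1] [24.9 16.8] 16.7 z.022 [ 0.7092 -0.2718]
```

```bash
python3 - <<'E'
from m import *
for f in('w6','w7'):
    w,k=load(f); h=cv2.cvtColor(w,cv2.COLOR_BGR2HSV)
    c=[proj(k,p) for p in ((.405,.002,.006),(.405,-.182,.006),(.495,-.182,.006),(.495,.002,.006))]
    roi=np.zeros(w.shape[:2],np.uint8); cv2.fillPoly(roi,[np.int32(c)],1)
    for th in(185,205,225):
        for cc,s,b in blobs(w,(w.min(2)>th)&(roi>0),150):
            r=rect(b)[0]; print(f,th,s[4],cc.round(1),np.round(r[0],1),np.round(r[1],1),round(r[2],1),plane(k,*r[0],.022).round(4)[:2])
    for cc,s,b in blobs(w,(w.max(2)<75)&(roi>0),40): print(f,'dark',s,cc.round(1),plane(k,*cc,.039).round(4)[:2])
    cop=(h[...,0]<14)&(h[...,1]>90)&(h[...,2]>80)&(roi>0)
    for cc,s,b in blobs(w,cop,100): print(f,'cop',s,rect(b)[1],plane(k,*cc,.039).round(4)[:2])
E
```

```text
w6 185 1827 [258.5 181.5] [260.5 182.7] [57.3 62.4] 81.1 [ 0.4458 -0.0888]
w6 185 772 [204.7 178.1] [203.5 175.5] [31. 31.] 90.0 [ 0.4524 -0.0258]
w6 185 250 [302.  207.4] [300.  204.5] [42. 15.] -0.0 [ 0.4213 -0.1343]
w6 205 921 [259.2 177.9] [259.8 178.5] [46.1 24.5] 6.7 [ 0.4505 -0.0879]
w6 205 689 [204.5 179. ] [204.  179.5] [23. 30.] 90.0 [ 0.4479 -0.0262]
w6 225 798 [258.8 177.9] [259.9 178.7] [45.7 22.5] 5.5 [ 0.4504 -0.088 ]
w6 225 579 [206.5 179. ] [206. 179.] [22. 26.] 90.0 [ 0.4485 -0.0285]
w6 cop [302 167  30  32 437] [[306, 167], [331, 169], [328, 197], [302, 193]] [ 0.4523 -0.1507]
w7 185 895 [244.5 114.2] [245. 114.] [34. 26.] 90.0 [ 0.4485 -0.0258]
w7 185 2101 [244. 172.] [237.4 174.1] [75.  60.2] 88.3 [ 0.4395 -0.0902]
w7 185 360 [217.2 210.4] [219.8 206.9] [41.3 20.4] 85.4 [ 0.4188 -0.1285]
w7 205 852 [244.2 114.6] [244.5 114. ] [34. 25.] 90.0 [ 0.4479 -0.0258]
w7 205 970 [247.1 169.8] [247.  170.3] [24.1 47.1] 3.0 [ 0.45   -0.0859]
w7 225 688 [244.5 117. ] [244.5 117. ] [28. 23.] 90.0 [ 0.4479 -0.0289]
w7 225 794 [247.1 168.8] [246.8 170.7] [23.3 45.9] 2.9 [ 0.4498 -0.0863]
w7 cop [233 213  32  26 372] [[263, 214], [263, 237], [233, 236], [234, 213]] [ 0.4515 -0.1462]
```

```bash
python3 - <<'E'
from m import *
k6,k7=load('w6')[1],load('w7')[1]
print('battery',tri(k6,(206,179),k7,(244.5,117)),'lampA',tri(k6,(259.9,178.6),k7,(246.9,170.5)),'coil',tri(k6,(317,182),k7,(248,225)))
print('lampB',tri(k6,(468.9,131.1),load('w1')[1],(351.2,111.3)))
E
python3 -m creep '[[0.0113,-0.0025,0.025,0,0.045],[0.0113,-0.0025,0.025,0,0.045],[0.0113,-0.0025,0.025,0,0.045],[0.0113,-0.0025,0.025,0,0.045],[0.0113,-0.0025,0.025,0,0.045]]' | sed -n 2p
python3 -m creep '[[0,0,0.02,0,0.045],[0,0,0.015,0,0.045],[0,0,0,0,0.045],[0,0,0,0,0.045],[0,0,0,0,0.045]]' | sed -n 2,5p
python3 - <<'E'
from h import *
i,k=cap('wrist','w8'); print(proj(k,(.448,-.028,.023)))
cv2.imwrite('pics/w8c.png',i)
E
```

```text
battery (array([ 0.4481441 , -0.02863296,  0.02158461]), np.float64(0.0007034067750290032)) lampA (array([ 0.44939999, -0.08775018,  0.01666182]), np.float64(0.0009441909186806343)) coil (array([ 0.45002546, -0.14990133,  0.02582823]), np.float64(0.0019411824003495268))
lampB (array([ 0.50961629, -0.32631598,  0.00782546]), np.float64(0.0006243395457057551))
position: [0.4484, -0.0285, 0.0778]
position: [0.4487, -0.0295, 0.0441]
ee_rot: [[0.001, 1.0, 0.002], [1.0, -0.001, -0.0], [-0.0, 0.002, -1.0]]
wrist_force: [-0.4, -0.2, -0.5]
grip_width: 0.0446
[255.19160199 228.78304553]
```

View pics/w8c.png

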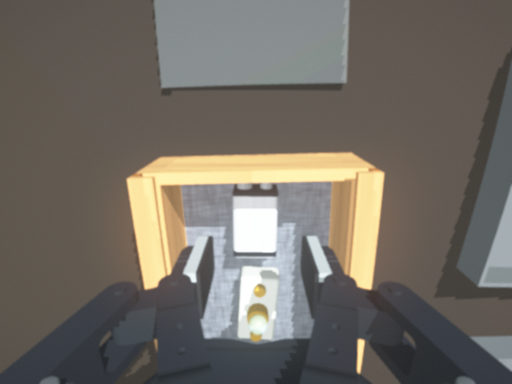

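w8 shows the battery at (255,222), centred between the open fingers, with clearance to the walls. Descend and grip.

```bash

python3 -m creep '[[0.002,0,0.012,0,0.045],[0,0,0.012,0,0.045],[0,0,0.008,0,0.045],[0,0,0,0,0.045],[0,0,0,0,0.045]]' | sed -n 2,5p
python3 -m creep '[[0,0,0,0,0.0],[0,0,0,0,0.0],[0,0,0,0,0.0],[0,0,0,0,0],[0,0,0,0,0]]' 40 | sed -n 2,6p
python3 -m creep '[[0,0,-0.005,0,0.0],[0,0,-0.015,0,0.0],[0,0,-0.03,0,0.0],[0,0,-0.03,0,0],[0,0,-0.03,0,0]]' 40 | sed -n 2,6p
```

```text
position: [0.4482, -0.0275, 0.0113]
ee_rot: [[0.001, 1.0, -0.0], [1.0, -0.001, 0.0], [0.0, -0.0, -1.0]]
wrist_force: [0.6, 0.6, -0.2]
grip_width: 0.0451
position: [0.4484, -0.0275, 0.0118]
ee_rot: [[0.001, 1.0, 0.001], [1.0, -0.001, -0.0], [-0.0, 0.001, -1.0]]
wrist_force: [-0.8, -0.0, 6.0]
grip_width: 0.025
grip_force: 40.0
position: [0.4477, -0.0276, 0.1223]
ee_rot: [[0.001, 1.0, -0.001], [1.0, -0.001, 0.0], [0.0, -0.001, -1.0]]
wrist_force: [0.6, -1.1, -0.2]
grip_width: 0.0249
grip_force: 39.4
```

Battery held at 25 mm. Carrying it to the battery tray.

```bash

python3 -m creep '[[0.0263,0.0175,-0.006,0,0],[0.0263,0.0175,-0.006,0,0],[0.0263,0.0175,-0.006,0,0],[0.0263,0.0175,-0.006,0,0],[0.0263,0.0175,-0.006,0,0]]' | sed -n 2p
python3 -m creep '[[0.0263,0.0175,0,0,0],[0.0263,0.0175,0,0,0],[0.0263,0.0175,0,0,0],[0.0263,0.0175,0,0,0],[0.0263,0.0175,0,0,0]]' | sed -n 2p
python3 -m creep '[[0,0,0,-0.165,0],[0,0,0,-0.165,0],[0,0,0,-0.165,0],[0,0,0,-0.165,0],[0,0,0,-0.165,0]]' | sed -n 2p
python3 -m creep '[[0,0,0,-0.165,0],[0,0,0,-0.165,0],[0,0,0,-0.165,0],[0,0,0,-0.165,0],[0,0,0,0,0]]' | sed -n 2,6p
python3 - <<'E'
from h import *
i,k=cap('wrist','w9')
R=lambda a:np.array([[np.cos(a),-np.sin(a)],[np.sin(a),np.cos(a)]])
r=R(np.radians(-5)); 
for q in ((-.065,-.078),(.065,-.078),(.065,.078),(-.065,.078)):
    p=np.array([.650,.233])+r@np.array(q); u=proj(k,(*p,.025)); print(q,u.round(0)); cv2.circle(i,tuple(np.int32(u.round())),3,(0,0,255),1)
cv2.imwrite('pics/w9c.png',i)
E
```

```text
position: [0.5357, 0.1045, 0.1514]
position: [0.6234, 0.2358, 0.1509]
position: [0.6229, 0.2348, 0.1508]
position: [0.6231, 0.2346, 0.1507]
ee_rot: [[-0.996, 0.089, -0.002], [0.089, 0.996, -0.0], [0.002, -0.001, -1.0]]
wrist_force: [0.5, -1.1, -0.8]
grip_width: 0.0251
grip_force: 39.4
(-0.065, -0.078) [170. 142.]
(0.065, -0.078) [182. 270.]
(0.065, 0.078) [335. 270.]
(-0.065, 0.078) [346. 142.]
```

View pics/w9c.png

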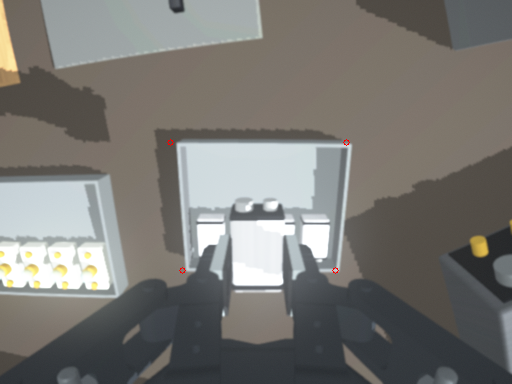

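w9 shows the tray's near rim corners at (180,143) and (350,142), matching the prediction in x and about 6 mm more to +y, which is well within the room there. The held battery at (258,245) is aligned. Lowering it.

```bash

python3 -m creep '[[0,0.005,0.03,0,0],[0,0,0.03,0,0],[0,0,0.03,0,0],[0,0,0.03,0,0],[0,0,0.012,0,0]]' | sed -n 2,4p
python3 -m creep '[[0,0,0.004,0,0],[0,0,0.003,0,0],[0,0,0.001,0,0],[0,0,0.001,0,0],[0,0,0,0,0]]' | sed -n 2,6p
python3 -m creep '[[0,0,0.0005,0,0],[0,0,0,0,0.035],[0,0,0,0,0.04],[0,0,0,0,0.04],[0,0,0,0,0.04]]' | sed -n 2,6p
python3 -m creep '[[0,0,-0.02,0,0.045],[0,0,-0.03,0,0.045],[0,0,-0.04,0,0.045],[0,0,-0.04,0,0.045],[0,0,-0.03,0,0.045]]' | sed -n 2,4p
```

```text
position: [0.6227, 0.2394, 0.0174]
ee_rot: [[-0.996, 0.088, -0.003], [0.088, 0.996, -0.002], [0.003, -0.002, -1.0]]
wrist_force: [-0.3, 0.7, -0.8]
position: [0.624, 0.2404, 0.0108]
ee_rot: [[-0.996, 0.087, 0.0], [0.087, 0.996, 0.0], [-0.0, 0.0, -1.0]]
wrist_force: [-0.1, 0.1, 0.0]
grip_width: 0.0247
grip_force: 39.4
position: [0.6239, 0.2403, 0.0099]
ee_rot: [[-0.996, 0.087, 0.0], [0.087, 0.996, 0.0], [-0.0, 0.0, -1.0]]
wrist_force: [0.6, -0.6, -0.7]
grip_width: 0.0399
grip_force: 0.0
position: [0.6243, 0.2411, 0.1738]
ee_rot: [[-0.996, 0.086, 0.003], [0.086, 0.996, 0.002], [-0.003, 0.002, -1.0]]
wrist_force: [1.2, 0.3, 0.3]
```

```bash

python3 -m creep '[[0.0145,-0.0342,0,0,0.045],[0.0145,-0.0342,0,0,0.045],[0.0145,-0.0342,0,0,0.045],[0.0145,-0.0342,0,0,0.045],[0.0145,-0.0342,0,0,0.045]]' | sed -n 2p
python3 -m creep '[[0.0145,-0.0342,0,0,0.045],[0.0145,-0.0342,0,0,0.045],[0.0145,-0.0342,0,0,0.045],[0.0145,-0.0342,0,0,0.045],[0.0145,-0.0342,0,0,0.045]]' | sed -n 2p
python3 -m creep '[[0,0,0,0.17,0.045],[0,0,0,0.17,0.045],[0,0,0,0.17,0.045],[0,0,0,0.17,0.045],[0,0,0,0.17,0.045]]' | sed -n 2p
python3 -m creep '[[0,0,0,0.17,0.045],[0,0,0,0.17,0.045],[0,0,0,0.17,0.045],[0,0,0,0.17,0.045],[0,0,0,0,0.045]]' | sed -n 2,6p
python3 - <<'E'
from m import *
i,k=cap('wrist','w10'); s=bot.observe(); print(s['position'].round(4))
R=np.array(s['ee_rot'])
w=i
c=[proj(k,p) for p in ((.405,.002,.006),(.405,-.182,.006),(.495,-.182,.006),(.495,.002,.006))]
roi=np.zeros(w.shape[:2],np.uint8); cv2.fillPoly(roi,[np.int32(c)],1)
for cc,sx,b in blobs(w,(w.min(2)>205)&(roi>0),150):
    r=rect(b)[0]; print(sx[4],cc.round(1),np.round(r[1],1),round(r[2],1),plane(k,*r[0],.021).round(4)[:2])
# top view: battery check
E
```

```text
position: [0.5365, 0.0755, 0.1715]
position: [0.4497, -0.0886, 0.1713]
position: [0.4502, -0.0874, 0.1713]
position: [0.4503, -0.0873, 0.1711]
ee_rot: [[0.043, 0.999, 0.002], [0.999, -0.043, -0.001], [-0.0, 0.002, -1.0]]
wrist_force: [0.7, -0.2, 0.8]
grip_width: 0.0451
grip_force: 0.0
[ 0.4502 -0.0874  0.1709]
1185 [256.  174.4] [51. 26.] 90.0 [ 0.45   -0.0866]
```

```bash

python3 -m creep '[[0.0005,0,0.035,0,0.045],[0,0,0.035,0,0.045],[0,0,0.035,0,0.045],[0,0,0.02,0,0.045],[0,0,0.015,0,0.045]]' | sed -n 2,4p
python3 -m creep '[[0,0,0.01,0,0.045],[0,0,0.009,0,0.045],[0,0,0,0,0.045],[0,0,0,0,0.0],[0,0,0,0,0.0]]' 40 | sed -n 2,6p
python3 -m creep '[[0,0,0,0,0.0],[0,0,0,0,0.0],[0,0,0,0,0.0],[0,0,0,0,0],[0,0,-0.005,0,0]]' 40 | sed -n 2,6p
python3 -m creep '[[0,0,-0.02,0,0.0],[0,0,-0.03,0,0.0],[0,0,-0.03,0,0.0],[0,0,-0.03,0,0],[0,0,-0.03,0,0]]' 40 | sed -n 2,6p
```

```text
position: [0.45, -0.087, 0.0293]
ee_rot: [[0.043, 0.999, -0.0], [0.999, -0.043, 0.001], [0.001, -0.0, -1.0]]
wrist_force: [0.4, 0.0, -0.2]
position: [0.4502, -0.0873, 0.0115]
ee_rot: [[0.046, 0.999, 0.001], [0.999, -0.046, -0.0], [-0.0, 0.001, -1.0]]
wrist_force: [-0.1, 0.4, 3.2]
grip_width: 0.0236
grip_force: 39.5
position: [0.4495, -0.0873, 0.0159]
ee_rot: [[0.046, 0.999, -0.001], [0.999, -0.046, 0.0], [0.0, -0.001, -1.0]]
wrist_force: [0.0, -0.3, -0.2]
grip_width: 0.0235
grip_force: 39.3
position: [0.4492, -0.0874, 0.1568]
ee_rot: [[0.046, 0.999, -0.001], [0.999, -0.046, 0.0], [0.0, -0.001, -1.0]]
wrist_force: [-0.2, 0.2, -0.8]
grip_width: 0.0236
grip_force: 39.3
```

```bash

python3 -m creep '[[0.0135,0.0186,0,0,0],[0.0135,0.0186,0,0,0],[0.0135,0.0186,0,0,0],[0.0135,0.0186,0,0,0],[0.0135,0.0186,0,0,0]]' | sed -n 2p
python3 -m creep '[[0.0135,0.0186,0,0,0],[0.0135,0.0186,0,0,0],[0.0135,0.0186,0,0,0],[0.0135,0.0186,0,0,0],[0.0135,0.0186,0,0,0]]' | sed -n 2p
python3 -m creep '[[0,0,0,-0.154,0],[0,0,0,-0.154,0],[0,0,0,-0.154,0],[0,0,0,-0.154,0],[0,0,0,-0.154,0]]' | sed -n 2p
python3 -m creep '[[0,0,0,-0.154,0],[0,0,0,-0.154,0],[0,0,0,-0.154,0],[0,0,0,-0.154,0],[0,0,0,-0.154,0]]' | sed -n 1,6p
python3 - <<'E'
from h import *
i,k=cap('wrist','w11')
a=np.radians(-4.5);r=np.array([[np.cos(a),-np.sin(a)],[np.sin(a),np.cos(a)]]); 
for q in ((-.065,-.078),(.065,-.078),(.065,.078),(-.065,.078)):
    p=np.array([.665,.002])+r@np.array(q); u=proj(k,(*p,.025)); print(q,u.round(0)); cv2.circle(i,tuple(np.int32(u.round())),3,(0,0,255),1)
cv2.imwrite('pics/w11c.png',i)
E
```

```text
position: [0.5458, -0.024, 0.1557]
position: [0.6417, 0.0391, 0.1555]
position: [0.6411, 0.0386, 0.1555]
time_s: 32.0
position: [0.6412, 0.0385, 0.1555]
ee_rot: [[-0.997, 0.072, -0.001], [0.072, 0.997, -0.001], [0.001, -0.001, -1.0]]
wrist_force: [0.3, -1.4, -0.8]
grip_width: 0.0237
grip_force: 39.3
(-0.065, -0.078) [134. 140.]
(0.065, -0.078) [148. 266.]
(0.065, 0.078) [299. 268.]
(-0.065, 0.078) [306. 141.]
```

View pics/w11c.png

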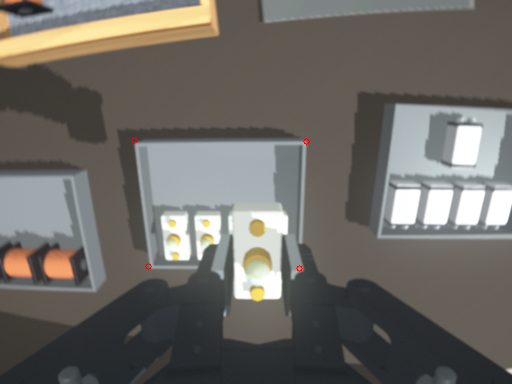

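w11 shows the tray corners as predicted, at (135,141) and (306,142). The battery lies in its own tray at (462,145), and lamp A is upright in the grip. Lowering it.

```bash

python3 -m creep '[[0,-0.003,0.035,0,0],[0,0,0.035,0,0],[0,0,0.035,0,0],[0,0,0.025,0,0],[0,0,0.008,0,0]]' | sed -n 2,4p
python3 -m creep '[[0,0,0.004,0,0],[0,0,0.0025,0,0],[0,0,0.001,0,0],[0,0,0,0,0],[0,0,0,0,0]]' | sed -n 2,6p
python3 -m creep '[[0,0,0.0005,0,0],[0,0,0,0,0.03],[0,0,0,0,0.036],[0,0,0,0,0.036],[0,0,0,0,0.036]]' | sed -n 2,6p
python3 -m creep '[[0,0,-0.02,0,0.036],[0,0,-0.03,0,0.036],[0,0,-0.04,0,0.045],[0,0,-0.04,0,0.045],[0,0,-0.03,0,0.045]]' | sed -n 2,4p
```

```text
position: [0.6401, 0.0353, 0.0159]
ee_rot: [[-0.997, 0.078, -0.004], [0.078, 0.997, -0.001], [0.004, -0.001, -1.0]]
wrist_force: [0.3, 0.8, -0.3]
position: [0.6418, 0.036, 0.0108]
ee_rot: [[-0.997, 0.077, 0.001], [0.077, 0.997, 0.0], [-0.001, 0.0, -1.0]]
wrist_force: [0.5, -0.2, -1.1]
grip_width: 0.0238
grip_force: 39.3
position: [0.6416, 0.036, 0.0099]
ee_rot: [[-0.997, 0.077, 0.0], [0.077, 0.997, 0.0], [-0.0, 0.0, -1.0]]
wrist_force: [0.2, -0.2, -0.0]
grip_width: 0.0358
grip_force: 0.0
position: [0.6422, 0.0366, 0.1737]
ee_rot: [[-0.997, 0.076, 0.004], [0.076, 0.997, 0.001], [-0.004, 0.001, -1.0]]
wrist_force: [0.9, 0.1, -0.9]
```

```bash

python3 -m creep '[[0.0176,-0.02,0,0,0.055],[0.0176,-0.02,0,0,0.055],[0.0176,-0.02,0,0,0.055],[0.0176,-0.02,0,0,0.055],[0.0176,-0.02,0,0,0.055]]' | sed -n 2p
python3 -m creep '[[0.0176,-0.02,0,0,0.055],[0.0176,-0.02,0,0,0.055],[0.0176,-0.02,0,0,0.055],[0.0176,-0.02,0,0,0.055],[0.0176,-0.02,0,0,0.055]]' | sed -n 2p
python3 -m creep '[[0,0,0,0.15,0.055],[0,0,0,0.15,0.055],[0,0,0,0.15,0.055],[0,0,0,0.15,0.055],[0,0,0,0.15,0.055]]' | sed -n 2p
python3 -m creep '[[0,0,0,0.15,0.055],[0,0,0,0.15,0.055],[0,0,0,0.15,0.055],[0,0,0,0.15,0.055],[0,0,0,0.145,0.055]]' | sed -n 2,6p
python3 -m creep '[[0,0,0.02,0,0.055],[0,0,0.02,0,0.055],[0,0,0.02,0,0.055],[0,0,0.02,0,0.055],[0,0,0,0,0.055]]' | sed -n 2,6p
python3 - <<'E'
from m import *
i,k=cap('wrist','w12'); s=bot.observe(); print(s['position'].round(4))
h=cv2.cvtColor(i,cv2.COLOR_BGR2HSV)
for cc,sx,b in blobs(i,(h[...,0]<14)&(h[...,1]>90)&(h[...,2]>80),300): 
    r=rect(b); print(sx,cc.round(1),r[1],plane(k,*r[0][0],.036).round(4)[:2])
j=i.copy(); 
for q in ((.430,-.149),(.470,-.149)): cv2.circle(j,tuple(np.int32(proj(k,(*q,.039)))),3,(0,0,255),1)
cv2.imwrite('pics/w12c.png',j)
E
```

```text
position: [0.5458, -0.0573, 0.1714]
position: [0.4505, -0.1503, 0.1713]
position: [0.4512, -0.1495, 0.1713]
position: [0.4513, -0.1493, 0.1713]
ee_rot: [[0.005, 1.0, 0.002], [1.0, -0.005, -0.0], [-0.0, 0.002, -1.0]]
wrist_force: [-0.8, 0.4, -0.0]
grip_width: 0.0555
grip_force: 0.0
position: [0.4504, -0.1493, 0.09]
ee_rot: [[-0.0, 1.0, -0.001], [1.0, 0.0, 0.001], [0.001, -0.001, -1.0]]
wrist_force: [0.3, 0.1, 0.5]
grip_width: 0.0548
grip_force: 0.0
[ 0.4511 -0.1495  0.0907]
[234 187  49  41 969] [259.  210.9] [[281, 188], [280, 227], [235, 226], [236, 187]] [ 0.4514 -0.1463]
```

View pics/w12c.png

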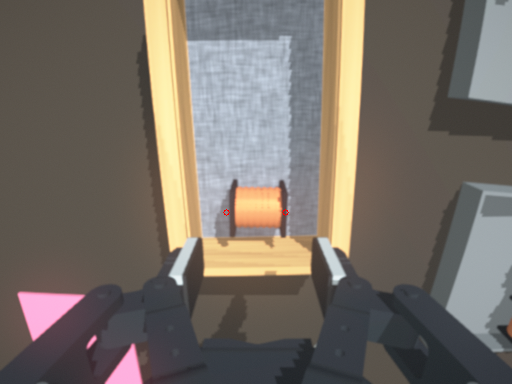

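w12 shows the coil at (259,208), cheeks at columns 231 and 287, within 2 mm of the estimate and centred between the jaws. Descending with a narrowed opening.

```bash

python3 -m creep '[[0.002,0.001,0.015,0,0.05],[0,0,0.015,0,0.05],[0,0,0.015,0,0.05],[0,0,0.008,0,0.05],[0,0,0.006,0,0.05]]' | sed -n 2,4p
python3 -m creep '[[0,0,0.006,0,0.05],[0,0,0.006,0,0.05],[0,0,0,0,0.05],[0,0,0,0,0.05],[0,0,0,0,0.05]]' | sed -n 2,6p
python3 -m creep '[[0,0,0,0,0.0],[0,0,0,0,0.0],[0,0,0,0,0.0],[0,0,0,0,0],[0,0,0,0,0]]' 40 | sed -n 2,6p
```

```text
position: [0.452, -0.1478, 0.0307]
ee_rot: [[0.001, 1.0, 0.0], [1.0, -0.001, 0.0], [0.0, 0.0, -1.0]]
wrist_force: [0.0, 0.0, 0.4]
position: [0.4519, -0.148, 0.0191]
ee_rot: [[0.001, 1.0, 0.001], [1.0, -0.001, -0.0], [-0.0, 0.001, -1.0]]
wrist_force: [0.1, 0.4, -0.5]
grip_width: 0.05
grip_force: 0.0
position: [0.4519, -0.148, 0.0193]
ee_rot: [[0.001, 1.0, 0.001], [1.0, -0.001, -0.0], [-0.0, 0.001, -1.0]]
wrist_force: [-0.2, 0.4, 5.6]
grip_width: 0.0393
grip_force: 40.5
```

```bash

python3 -m creep '[[0,0,-0.005,0,0.0],[0,0,-0.02,0,0.0],[0,0,-0.04,0,0.0],[0,0,-0.04,0,0],[0,0,-0.035,0,0]]' 40 | sed -n 2,6p
python3 - <<'E'
from m import *
k2=load('w2')[1];w,k=load('w11')
print('w2 near-left',plane(k2,395,104,.025).round(4),'far-left',plane(k2,409,-1,.025).round(4))
print('w11',plane(k,84,171,.025).round(4),plane(k,103,290,.025).round(4))
w7,k7=load('w7')
g=cv2.cvtColor(w7,cv2.COLOR_BGR2GRAY); h=cv2.cvtColor(w7,cv2.COLOR_BGR2HSV)
for z,c in((.030,[(463.1,244.3),(452.2,278.8)]),): print([plane(k7,*p,z).round(4)[:2] for p in c])
E
```

```text
position: [0.4515, -0.1479, 0.1602]
ee_rot: [[0.001, 1.0, 0.0], [1.0, -0.001, 0.0], [0.0, 0.0, -1.0]]
wrist_force: [0.1, 0.5, -1.5]
grip_width: 0.0388
grip_force: 40.4
w2 near-left [ 0.6198 -0.1291  0.025 ] far-left [ 0.745  -0.1346  0.025 ]
w11 [ 0.6187 -0.1247  0.025 ] [ 0.7503 -0.1371  0.025 ]
[array([ 0.7094, -0.1743]), array([ 0.7059, -0.2224])]
```

```bash

python3 -m creep '[[-0.0128,0.0395,0,0,0],[-0.0128,0.0395,0,0,0],[-0.0128,0.0395,0,0,0],[-0.0128,0.0395,0,0,0],[-0.0128,0.0395,0,0,0]]' | sed -n 2p
python3 -m creep '[[0,0,0,-0.15,0],[0,0,0,-0.15,0],[0,0,0,-0.15,0],[0,0,0,-0.15,0],[0,0,0,-0.15,0]]' | sed -n 2p
python3 -m creep '[[0,0,0,-0.15,0],[0,0,0,-0.15,0],[0,0,0,-0.15,0],[0,0,0,-0.15,0],[0,0,0,-0.15,0]]' | sed -n 2,6p
python3 - <<'E'
from m import *
i,k=cap('wrist','w13')
for y in (90,110,130,150,170): print(y,i[y,256].tolist(),end=' ')
col=i[60:230,[215,300]].max(2).astype(int)
for c in (0,1):
    d=np.diff(col[:,c]); r=[(60+j,int(d[j])) for j in np.argsort(-abs(d))[:4]]
    print(c,[(a,b,plane(k,(215,300)[c],a,.025).round(4)[:2].tolist()) for a,b in r])
row=i[150].max(1).astype(int); d=np.diff(row); print([(int(j),int(d[j]),plane(k,j,150,.025).round(4)[:2].tolist()) for j in np.argsort(-abs(d))[:8]])
E
```

```text
position: [0.6498, -0.2126, 0.1584]
position: [0.6485, -0.2122, 0.1582]
position: [0.6486, -0.2124, 0.1582]
ee_rot: [[-0.998, 0.067, -0.001], [0.067, 0.998, 0.0], [0.001, 0.0, -1.0]]
wrist_force: [-0.6, 0.7, -1.1]
grip_width: 0.039
grip_force: 40.6
90 [89, 97, 106] 110 [90, 98, 108] 130 [87, 97, 104] 150 [202, 198, 187] 170 [201, 196, 185] 0 [(np.int64(145), 35, [0.6122, -0.2485]), (np.int64(144), 24, [0.6113, -0.2484]), (np.int64(212), -22, [0.6771, -0.2555]), (np.int64(146), 19, [0.6131, -0.2486])]
1 [(np.int64(145), 32, [0.6173, -0.1713]), (np.int64(144), 24, [0.6164, -0.1713]), (np.int64(146), 23, [0.6183, -0.1713]), (np.int64(227), 21, [0.6985, -0.1734])]
[(166, 50, [0.6135, -0.2942]), (404, 42, [0.6278, -0.0741]), (467, -41, [0.6311, -0.0111]), (403, 36, [0.6277, -0.075]), (165, 36, [0.6134, -0.2951]), (335, -35, [0.624, -0.1392]), (336, -33, [0.624, -0.1383]), (332, 31, [0.6238, -0.142])]
```

The tray measures 157 mm wide with its near rim at x≈0.614, so the coil target at x=0.6486 sits mid-way in the free half. Lowering it.

```bash

python3 -m creep '[[0,0,0.035,0,0],[0,0,0.035,0,0],[0,0,0.035,0,0],[0,0,0.022,0,0],[0,0,0.006,0,0]]' | sed -n 2,4p
python3 -m creep '[[0,0,0.004,0,0],[0,0,0.0025,0,0],[0,0,0.001,0,0],[0,0,0,0,0],[0,0,0,0,0]]' | sed -n 2,6p
python3 -m creep '[[0,0,0.0005,0,0],[0,0,0,0,0.045],[0,0,0,0,0.05],[0,0,0,0,0.05],[0,0,0,0,0.05]]' | sed -n 2,6p
python3 -m creep '[[0,0,-0.02,0,0.05],[0,0,-0.03,0,0.05],[0,0,-0.04,0,0.05],[0,0,-0.04,0,0.05],[0,0,-0.04,0,0.045]]' | sed -n 1,4p
```

```text
position: [0.6482, -0.2122, 0.0242]
ee_rot: [[-0.997, 0.072, -0.003], [0.072, 0.997, 0.0], [0.003, 0.0, -1.0]]
wrist_force: [0.4, 0.8, -0.3]
position: [0.6494, -0.2121, 0.0188]
ee_rot: [[-0.997, 0.072, 0.001], [0.072, 0.997, -0.0], [-0.001, -0.0, -1.0]]
wrist_force: [0.2, 0.8, -0.7]
grip_width: 0.039
grip_force: 40.6
position: [0.6492, -0.2121, 0.0179]
ee_rot: [[-0.997, 0.072, 0.0], [0.072, 0.997, 0.0], [-0.0, 0.0, -1.0]]
wrist_force: [-0.0, 0.0, 0.5]
grip_width: 0.05
grip_force: 0.0
time_s: 44.65
position: [0.6494, -0.2118, 0.191]
ee_rot: [[-0.997, 0.071, 0.002], [0.071, 0.997, -0.0], [-0.002, 0.0, -1.0]]
wrist_force: [0.1, -0.7, -0.2]
```

```bash

python3 -m creep '[[0.0263,-0.0246,0,0,0.045],[0.0263,-0.0246,0,0,0.045],[0.0263,-0.0246,0,0,0.045],[0.0263,-0.0246,0,0,0.045],[0.0263,-0.0246,0,0,0.045]]' | sed -n 2p
python3 -m creep '[[0,0,0,0.166,0.045],[0,0,0,0.166,0.045],[0,0,0,0.166,0.045],[0,0,0,0.166,0.045],[0,0,0,0.166,0.045]]' | sed -n 2p
python3 -m creep '[[0,0,0,0.166,0.045],[0,0,0,0.166,0.045],[0,0,0,0.166,0.045],[0,0,0,0.166,0.045],[0,0,0,0.166,0.045]]' | sed -n 2p
python3 -m creep '[[0,0,0,0.166,0.045],[0,0,0,0.166,0.045],[0,0,0.02,0,0.045],[0,0,0,0,0.045],[0,0,0,0,0.045]]' | sed -n 2,6p
python3 - <<'E'
from m import *
i,k=cap('wrist','w14')
for cc,s,b in blobs(i,i.min(2)>185,300):
    r=rect(b)[0]; P=np.array([plane(k,*p,.016)[:2] for p in cv2.boxPoints(r)])
    d=np.roll(P,-1,0)-P; print(s[4],cc.round(1),round(r[2],1),P.mean(0).round(4),np.linalg.norm(d,axis=1).round(4),np.degrees(np.arctan2(d[:,1],d[:,0])).round(1))
    print(tri(k,r[0],load('w6')[1],(468.9,131.1)))
E
```

```text
position: [0.5086, -0.326, 0.1896]
position: [0.5097, -0.325, 0.1896]
position: [0.5098, -0.3248, 0.1895]
position: [0.5098, -0.3252, 0.1691]
ee_rot: [[0.473, 0.881, 0.002], [0.881, -0.473, -0.0], [0.001, 0.002, -1.0]]
wrist_force: [0.1, -0.3, 0.4]
grip_width: 0.0448
grip_force: 0.0
1150 [255.7 174. ] 90.0 [ 0.5092 -0.3247] [0.0245 0.0517 0.0257 0.0517] [ -28.2 -117.6  151.7   61. ]
(array([ 0.50934793, -0.32559888,  0.00903673]), np.float64(0.0013566788007610543))
2687 [465.9 207.1] 42.3 [ 0.7139 -0.476 ] [0.0597 0.1396 0.0679 0.1428] [  24.4  -62.4 -152.7  114.3]
(array([ 0.53084611, -0.1887835 ,  0.30488283]), np.float64(0.12236111882235419))
7002 [ 75.4 249. ] 54.0 [ 0.2841 -0.3191] [0.1007 0.1374 0.113  0.1511] [   3.3  -90.1 -170.3   85.8]
(array([ 0.50039695, -0.23832161,  0.20674209]), np.float64(0.10016888641559364))
433 [195.  257.8] 14.7 [ 0.4056 -0.3748] [0.0584 0.014  0.0586 0.0149] [  44.6  -44.3 -134.5  135.1]
(array([ 0.49151462, -0.29404537,  0.11933504]), np.float64(0.09267260225563946))
432 [318.8 257.5] 75.3 [ 0.5273 -0.4407] [0.014  0.0592 0.0149 0.0593] [ -12.3 -101.1  168.3   78.1]
(array([ 0.44279004, -1.08927761, -1.05210922]), np.float64(0.03653213382391272))
```

```bash

python3 -m creep '[[0,0,0.035,0,0.045],[0,0,0.035,0,0.045],[0,0,0.035,0,0.045],[0,0,0.03,0,0.045],[0,0,0.014,0,0.045]]' | sed -n 2,4p
python3 -m creep '[[0,0,0.008,0,0.045],[0,0,0.0045,0,0.045],[0,0,0,0,0.045],[0,0,0,0,0.0],[0,0,0,0,0.0]]' 40 | sed -n 2,6p
python3 -m creep '[[0,0,0,0,0.0],[0,0,0,0,0.0],[0,0,0,0,0.0],[0,0,0,0,0],[0,0,0,0,0]]' 40 | sed -n 2,6p
python3 -m creep '[[0,0,-0.005,0,0.0],[0,0,-0.03,0,0.0],[0,0,-0.04,0,0.0],[0,0,-0.04,0,0],[0,0,-0.04,0,0]]' 40 | sed -n 2,6p
```

```text
position: [0.509, -0.3252, 0.018]
ee_rot: [[0.473, 0.881, -0.001], [0.881, -0.473, 0.001], [0.0, -0.001, -1.0]]
wrist_force: [-0.2, -0.6, 0.2]
position: [0.5099, -0.3257, 0.0073]
ee_rot: [[0.473, 0.881, 0.002], [0.881, -0.473, -0.001], [0.0, 0.002, -1.0]]
wrist_force: [0.4, 0.2, 3.9]
grip_width: 0.0234
grip_force: 39.6
position: [0.5099, -0.3257, 0.0073]
ee_rot: [[0.473, 0.881, 0.002], [0.881, -0.473, -0.001], [-0.0, 0.002, -1.0]]
wrist_force: [-0.9, -0.4, 5.0]
grip_width: 0.0237
grip_force: 39.9
position: [0.5086, -0.3251, 0.1623]
ee_rot: [[0.473, 0.881, -0.001], [0.881, -0.473, 0.001], [0.0, -0.001, -1.0]]
wrist_force: [0.6, -0.7, -0.2]
grip_width: 0.0237
grip_force: 39.3
```

```bash

python3 -m creep '[[0.0332,-0.0031,0,0,0],[0.0332,-0.0031,0,0,0],[0.0332,-0.0031,0,0,0],[0.0332,-0.0031,0,0,0],[0.0332,-0.0031,0,0,0]]' | sed -n 2p
python3 -m creep '[[0.0332,-0.0031,0,0,0],[0.0332,-0.0031,0,0,0],[0.0332,-0.0031,0,0,0],[0.0332,-0.0031,0,0,0],[0.0332,-0.0031,0,0,0]]' | sed -n 2p
python3 -m creep '[[0,0,0,-0.1655,0],[0,0,0,-0.1655,0],[0,0,0,-0.1655,0],[0,0,0,-0.1655,0],[0,0,0,-0.1655,0]]' | sed -n 2p
python3 -m creep '[[0,0,0,-0.1655,0],[0,0,0,-0.1655,0],[0,0,0,-0.1655,0],[0,0,0,-0.1655,0],[0,0,0,-0.1655,0]]' | sed -n 2p
python3 -m creep '[[0,0,0,-0.1655,0],[0,0,0,-0.1655,0],[0,0,0.04,0,0],[0,0,0,0,0],[0,0,0,0,0]]' | sed -n 2,6p
python3 - <<'E'
from h import *
i,k=cap('wrist','w15')
cv2.imwrite('pics/w15c.png',i)
E
```

```text
position: [0.5739, -0.1707, 0.161]
position: [0.6387, -0.0173, 0.1609]
position: [0.6383, -0.0184, 0.1609]
position: [0.6384, -0.0186, 0.1608]
position: [0.6393, -0.018, 0.1221]
ee_rot: [[-0.997, 0.078, 0.001], [0.078, 0.997, 0.0], [-0.001, 0.0, -1.0]]
wrist_force: [0.7, 0.6, 0.1]
grip_width: 0.0237
grip_force: 39.4
```

View pics/w15c.png

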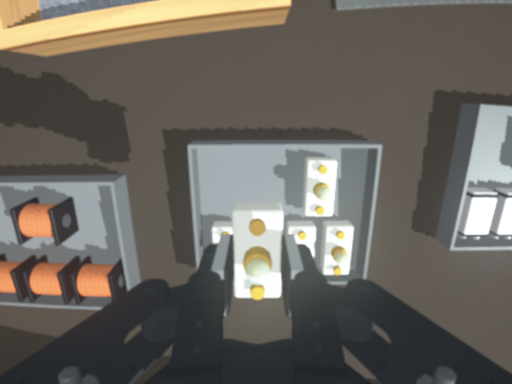

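w15 shows lamp A upright in the tray at (321,187), the coil in its tray at (45,220), and lamp B held at (258,250) with clear space beneath. Lowering.

```bash

python3 -m creep '[[0,0,0.035,0,0],[0,0,0.035,0,0],[0,0,0.025,0,0],[0,0,0.008,0,0],[0,0,0.004,0,0]]' | sed -n 2,4p
python3 -m creep '[[0,0,0.003,0,0],[0,0,0.001,0,0],[0,0,0.0005,0,0],[0,0,0,0,0],[0,0,0,0,0]]' | sed -n 2,6p
python3 -m creep '[[0,0,0.0005,0,0],[0,0,0,0,0.03],[0,0,0,0,0.036],[0,0,0,0,0.036],[0,0,0,0,0.036]]' | sed -n 2,6p
python3 -m creep '[[0,0,-0.02,0,0.036],[0,0,-0.03,0,0.036],[0,0,-0.04,0,0.045],[0,0,-0.04,0,0.045],[0,0,-0.04,0,0.045]]' | sed -n 1,4p
python3 -m creep '[[0,0,-0.02,0,0.045],[0,0,0,0,0.045],[0,0,0,0,0.045],[0,0,0,0,0.045],[0,0,0,0,0.045]]' | sed -n 1,2p
python3 - <<'E'
from m import *
i,k=cap('wrist','w16'); t,kt=cap('top','t16')
for cc,s,b in blobs(i,i.min(2)>185,300):
    r=rect(b)[0]; P=np.array([plane(k,*p,.019)[:2] for p in cv2.boxPoints(r)]); d=np.roll(P,-1,0)-P
    print(s[4],cc.round(0),P.mean(0).round(3),np.linalg.norm(d,axis=1)[:2].round(3))
# ammeter unmoved?
a=load('top0')[0]; d=cv2.absdiff(a,t)[165:220,80:130].max(2); print('ammeter diff',d.max(),(d>25).sum())
E
```

```text
position: [0.64, -0.0179, 0.0155]
ee_rot: [[-0.997, 0.078, 0.002], [0.078, 0.997, 0.0], [-0.002, 0.001, -1.0]]
wrist_force: [-0.6, -0.0, -0.7]
position: [0.6393, -0.0182, 0.0104]
ee_rot: [[-0.997, 0.078, 0.001], [0.078, 0.997, 0.0], [-0.001, 0.0, -1.0]]
wrist_force: [-1.2, 0.8, 2.5]
grip_width: 0.0236
grip_force: 39.6
position: [0.6389, -0.0183, 0.0092]
ee_rot: [[-0.997, 0.078, -0.0], [0.078, 0.997, 0.0], [0.0, 0.0, -1.0]]
wrist_force: [0.4, 0.0, 1.2]
grip_width: 0.0361
grip_force: 0.0
time_s: 55.38
position: [0.6391, -0.0179, 0.1824]
ee_rot: [[-0.997, 0.077, 0.002], [0.077, 0.997, 0.0], [-0.002, 0.001, -1.0]]
wrist_force: [0.6, -0.5, 0.2]
time_s: 56.0
position: [0.6385, -0.0184, 0.1981]
1917 [479. 149.] [0.627 0.219] [0.1   0.051]
961 [307. 168.] [0.642 0.036] [0.051 0.026]
970 [258. 170.] [ 0.64  -0.018] [0.026 0.05 ]
671 [436. 192.] [0.68  0.183] [0.039 0.027]
639 [464. 192.] [0.683 0.218] [0.039 0.027]
621 [491. 193.] [0.686 0.253] [0.039 0.027]
785 [234. 219.] [ 0.695 -0.05 ] [0.025 0.051]
815 [263. 219.] [ 0.697 -0.016] [0.025 0.052]
777 [292. 219.] [0.7   0.017] [0.026 0.051]
724 [322. 218.] [0.702 0.051] [0.05  0.026]
565 [377. 374.] [0.951 0.133] [0.06  0.039]
ammeter diff 7 0
```

Both lamps measure 51×26 mm at tray-floor height, the gripper is clear of everything, and the ammeter hasn't moved. Handing in.

```bash
python3 -c "
from station import bot
print(bot.close_job())"
```

```text
the job is handed in; nothing more can be done
None
```

The job is handed in at about 56 s: the lid lies flat on the bench, the battery, coil and both lamp holders stand upright in their own trays, and the ammeter has not moved; the verdict was not shown.

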